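# Clear the grain mill and set its fineness lever

### The job

The round canister is standing in the way of the grain mill's fineness lever. Slide it, upright, fully home into the empty bay until it meets the bay's back fence; then push the mill's lever round until it lies centred over the marker tab, and let go. Leave the marker tab as it is set, and leave the other containers where they stand.

Things in the scene. Friction and masses are not known exactly. Their poses are not given: they have to be found in the camera images.
- canister: Round lidded canister, clear with white lid, 92 mm diameter, 80 mm tall, about 0.25 kg (0.18 to 0.35), too wide to grip; it slides on the worktop when pushed low and would tip if pushed high. Origin: centre of its underside, on the worktop; z up.
- bay: The EMPTY one of two alike bays left and right of the mill: fixed grey three-sided fence 40 mm high, 8 mm thick, no floor, open to the robot (-x), not turned. Origin on the worktop; y = 0 midway between the side fences (inner width 112 mm), which run from x = -25 to +63 mm; back fence's inner face at x = +55 mm, so the canister touching it has its axis at x = +9 mm.
- full_bay: The other bay, same shape, size and axes, occupied by the square tub. Fixed.
- mill: Grain mill, fixed. Round grey base, 190 mm diameter, 20 mm thick, with scale ticks; on it a round white drum, 96 mm diameter, widening to 112 mm from 165 mm up, 255 mm tall in all; outlet housing at its back (+x). Origin: centre of its underside; z is the lever's axis; -x its front, turned up to 0.3 rad off the robot.
- lever (a joint): Lever angle about the mill's vertical axis, rad. 0: points along the mill's -x (front); positive towards the mill's +y (clockwise from above): at q it points along (-cos q, sin q) in the mill frame. Stops at -1.35 and 1.35. Friction holds it where left; about 2 N pushes it at 120 mm from the axis. Starts between -1.3 and -1.0.
- lever_tip (a point): Outer end of the lever, a level steel bar 14 mm wide and 16 mm thick (42 to 58 mm above the worktop) running radially out from the drum to 150 mm from the mill's axis. The point is in the middle of the end, 50 mm up.
- lever_mark (a point): Point on the lever's centre line, on its top face, 85 mm from the mill's axis; it comes above marker when the lever is set right.
- marker (a point): Marker tab: steel, 26 mm wide (along the rim), 34 mm long, 10 mm thick, on the front rim of the mill's base, its top 31 mm above the worktop, so the lever passes over it. The point is on its centre line, on top, 85 mm from the mill's axis. Stiff, but could be pushed along the rim. Lies at a lever angle of 0.5 to 1.05, beyond the canister from the lever.
- square_tub: Bystander: square tub, 92 x 92 x 95 mm tall, clear with white lid, in the full bay. Origin: underside centre.
- jar_left: Bystander: low round jar, 64 mm diameter, 85 mm tall, near the robot on the left (+y). Origin: underside centre.
- jar_right: Bystander: low round jar, 64 mm diameter, 85 mm tall, near the robot on the right (-y). Origin: underside centre.
- tall_left: Bystander: tall square container, 99 mm wide, 200 mm tall, beyond the left bay. Origin: underside centre.
- tall_right: Bystander: tall square container, 99 mm wide, 200 mm tall, beyond the right bay. Origin: underside centre.
- can: Bystander: can, 74 mm diameter, 110 mm tall, behind the mill on the left. Origin: underside centre.
- bowl: Bystander: bowl, 120 mm across, 55 mm tall, behind the mill on the right. Origin: underside centre.
Things that resemble listed ones, but are neither listed nor needed, are in the scene too. Leave any blue look-alike of the canister alone.

How it is judged:
On the way, in this order (a step that is already met when the one before it is completed fails the run):
1. the canister stands fully home in the empty bay (x of canister in the frame of bay between -0.003 and 0.016 m and y of canister in the frame of bay between -0.016 and 0.016 m and angle between canister's own z axis and vertical below 0.1 rad and height (world z) of canister below 0.012 m), for 0.2 s.
2. the lever lies over the marker tab (horizontal distance between lever_mark and marker below 0.006 m), for 0.2 s.
At the end, for the whole second after the job is handed in: The round canister stands upright on the worktop in the empty bay, within about 12 mm of touching the back fence, at rest; and the lever is at rest over the marker tab, its centre line within 6 mm of the tab's (no part of the lever's width overhanging the tab) (all of step 1 and horizontal distance between lever_mark and marker below 0.006 m and linear speed of canister below 0.01 m/s and velocity of joint lever between -0.03 and 0.03 rad/s).
It fails at once if the round canister is tipped over (angle between canister's own z axis and vertical above 0.4 rad).
It fails at once if the marker tab is shifted (distance of marker from where it was at the start of the episode above 0.006 m).
It fails at once if another container is shifted by more than 20 mm or tipped (distance of any of square_tub, jar_left, jar_right, tall_left, tall_right, can, bowl from where it was at the start of the episode above 0.02 m or angle between any of square_tub, jar_left, jar_right, tall_left, tall_right, can, bowl's own z axis and vertical above 0.3 rad).
It also fails if it takes over 64 s, if anything falls off the work surface, if the arm or the gripper's body presses on something with over 40 N, if the wrist force passes 120 N, or if a joint passes its speed limit or range.

### The arm

A 7-joint arm with a two-finger parallel gripper is mounted at the origin on the work surface. World frame = base frame: x ahead of the robot, y to its left, z up, the work surface at z = 0. Lengths are in m, angles in rad, forces in N, time in s.
With the tool pointing down it reaches from about 0.4 to 0.85 m from the base axis. Payload 10.4 kg.
Tool frame: the origin (TCP) lies at the very end of the fingers, on their centre line; the grasp point (between the pads) lies 19 mm behind it; x points along the fingers, z is the direction in which the jaws open and shut, and the axes are right-handed (so a half turn about x gives the same grasp; the last joint's range is limited). The gripper opens to 85 mm and grips with 20 to 120 N. Pads are 22 mm wide; open, the fingers measure 114 mm over their backs; the gripper's body (76 mm by 85 mm) begins 54 mm behind the grasp point. The pads swing forward as they close: fully open they stand 13 mm farther back than shut.
Start: joints at [1.302, 0.332, -0.065, 1.46, 0.022, 1.35, -0.088], TCP at [0.152, -0.606, 0.198] pointing down, gripper open.
Joint ranges: [-2.6, 2.6], [-0.5, 2.12], [-1.47, 1.34], [0.16, 2.42], [-1.27, 4.41], [0.06, 2.06], [-2.6, 2.6]. Speed limits (rad/s): [2.22, 2.22, 2.79, 2.79, 3.14, 3.14, 3.14].

### API

Orientations are given as a unit quaternion [x, y, z, w].
In Python, from workcell import telemetry, viewer, manip, spot_in, mark_of gives the robot as it stands. The module is installed in compiled form; this text tells all that it offers.
- The arm moves only by the shell command python3 -m crank 'ROWS' [FORCE]. ROWS is JSON, a list of rows, each a list of 3 entries, a list of its own where there are three numbers: the closure, from 0 (fully open) to 1 (shut), then the shift along the world's x, y, z in cm, then the turn, a rotation vector about the world's x, y, z in rad. A call has 1 to 12 rows; each row shifts and turns the commanded pose from where the row before left it; what a row does not reach is not made up. A row lasts 1/12 s, in which the tool goes at most 41.7 mm and 7.16 degrees, less where a joint would pass 70% of its speed; a pose out of reach is approached as far as the arm can. A call with a gripper value outside its range is refused whole. The fingers move at their own pace and stop on an object; FORCE is the grip in N (left out, the last holds). Time passes only in rows, so rows that do not move let the fingers close. It gives the time, the measured TCP pose, the force and the opening at its end, in the units of the state.
- telemetry.get_obs(): the state, without advancing time (a new reading comes with each control period).
- viewer.camera(name): name is "scene" or "top" or "wrist"; returns a dict with "frame" (480x640x3 uint8, red, green, blue), "intrinsics" (3x3 intrinsics, pixels), "cam_to_world" (4x4, takes a point from camera to world coordinates). Camera axes: x right, y up, looking along -z (the intrinsics and any distortion apply to the point x, -y, -z); pixel columns grow to the right and rows downward; lengths in m; the calibration is good to about 2 mm. A picture is of the moment at which its call begins. There is no depth.
- manip.hand_in(): hands the job in, once; it reports no verdict.
Trained networks look in a picture, given as the dict that the camera call returned (one of the last four; its "shot" number tells which), for a name from the list of things; names that differ only in an ending like _2 or _b are one class to them, and where a whole thing is asked for, a point or a joint stands for the part that bears it (a point fixed in the world has none). Each returns a list of dicts, best first, with "conf" (0 to 1); they miss things now and then, are a little off and sometimes report something else, mostly with a low value. They report only what shows in the picture. A call takes as long as a camera call. They do not tell look-alikes from the thing itself.
- spot_in(thing, picture): "location" ([x, y, z] in m, in the coordinates of the camera as it stood for that picture, good to about 4 mm: the middle of the surface that is visible of it).
- mark_of(thing, picture): "location" ([x, y, z] in m, in the coordinates of the camera as it stood for that picture, good to about 4 mm: a listed point, or the origin of a listed thing).
The state is a dict: "clock": time; "joint_pos": joint angles; "joint_velocities": joint speeds; "tau": joint torques, N m; "position": TCP position; "ee_rot": TCP orientation; "ft_force": force on the tool from outside, world axes, zero at the start; "torque": the same for the moment, N m; "grip_width": opening from 0.0 (shut) to 1.0 (fully open).
Only numpy, scipy, OpenCV 4.12 (cv2) and the standard library are available. Lean on these libraries where they do the work, as an engineer would, in place of code of your own. Each camera call takes 0.05 s, during which the arm holds its last target. There are 200 camera calls.

## Working session

There is one attempt and no reset: what is moved stays moved. The work goes in short steps, Python scripts to look and compute and a shell command to move; the robot and the scene stay as the last step left them, time stands still between calls to the robot, and variables do not carry over. Pictures are saved under pics/ and viewed, about 8 in all and at most 12, crops included, and the job is handed in when it is done.

```bash
mkdir -p pics; cat > h.py <<'E'
import numpy as np, cv2
from workcell import telemetry, viewer, manip, spot_in, mark_of
def W(p,l): return (np.array(p['cam_to_world'])@np.r_[l,1])[:3]
def pix(p,w):
    c=np.linalg.inv(p['cam_to_world'])@np.r_[w,1]; v=np.array(p['intrinsics'])@np.array([c[0],-c[1],-c[2]]); return v[:2]/v[2]
def save(p,n): cv2.imwrite('pics/'+n,p['frame'][:,:,::-1])
def marks(p,names):
    for n in names:
        print(n,[(round(d['conf'],2),W(p,d['location']).round(3).tolist(),pix(p,W(p,d['location'])).round().tolist()) for d in mark_of(n,p)[:3]])
E
python3 - <<'E'
from h import *
N="canister bay full_bay mill lever_tip lever_mark marker square_tub jar_left jar_right tall_left tall_right can bowl".split()
for c in ("scene","top"):
    p=viewer.camera(c); save(p,c+"0.png"); print(c); marks(p,N)
o=telemetry.get_obs(); print(o['position'],o['ee_rot'],o['clock'],o['ft_force'])
E
```

```text
scene
canister [(0.91, [0.464, -0.126, -0.003], [259.0, 273.0]), (0.69, [0.474, 0.036, 0.002], [303.0, 248.0])]
bay [(0.85, [0.555, 0.318, 0.001], [385.0, 220.0])]
full_bay [(0.79, [0.533, -0.333, -0.001], [217.0, 323.0])]
mill [(0.91, [0.639, 0.046, -0.002], [353.0, 270.0])]
lever_tip []
lever_mark [(0.76, [0.615, -0.035, 0.06], [327.0, 260.0]), (0.6, [0.339, 0.195, 0.003], [304.0, 211.0])]
marker [(0.33, [0.478, 0.032, 0.001], [303.0, 249.0])]
square_tub []
jar_left [(0.7, [0.341, 0.2, 0.002], [305.0, 211.0])]
jar_right [(0.9, [0.34, -0.172, 0.004], [213.0, 261.0])]
tall_left [(0.65, [0.584, 0.493, 0.003], [423.0, 202.0])]
tall_right [(0.64, [0.556, -0.491, 0.001], [166.0, 365.0]), (0.47, [0.48, 0.036, -0.001], [305.0, 249.0])]
can [(0.72, [0.75, 0.225, -0.002], [425.0, 257.0])]
bowl [(0.81, [0.741, -0.305, 0.002], [293.0, 358.0])]
top
canister [(0.74, [0.476, 0.032, 0.001], [302.0, 268.0]), (0.68, [0.465, -0.131, -0.002], [369.0, 271.0]), (0.38, [0.646, 0.042, -0.002], [297.0, 199.0])]
bay [(0.58, [0.597, -0.099, 0.049], [356.0, 215.0]), (0.54, [0.342, -0.174, 0.001], [388.0, 322.
[... 265 characters left out ...]
, [516.0, 228.0])]
marker [(0.55, [0.588, 0.111, 0.032], [268.0, 221.0]), (0.25, [0.648, 0.041, -0.002], [297.0, 198.0])]
square_tub [(0.83, [0.535, -0.34, 0.002], [454.0, 240.0]), (0.75, [0.586, 0.492, -0.003], [114.0, 227.0])]
jar_left [(0.8, [0.345, 0.198, 0.002], [234.0, 323.0])]
jar_right [(0.56, [0.341, -0.176, 0.002], [389.0, 322.0])]
tall_left [(0.73, [0.586, 0.489, -0.002], [116.0, 227.0]), (0.4, [0.616, -0.038, 0.058], [330.0, 207.0])]
tall_right []
can [(0.76, [0.758, 0.228, -0.002], [221.0, 155.0])]
bowl [(0.62, [0.743, -0.307, 0.001], [438.0, 157.0])]
[ 0.15211976 -0.60623398  0.19842066] [ 0.43491732  0.55749866 -0.43494335  0.55755398] 1.5 [ 0.08844006 -0.19705091 -0.62043166]
```

View pics/scene0.png

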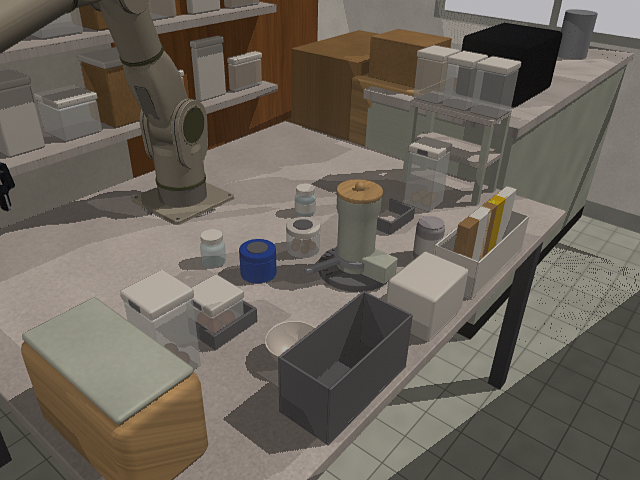

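View pics/top0.png

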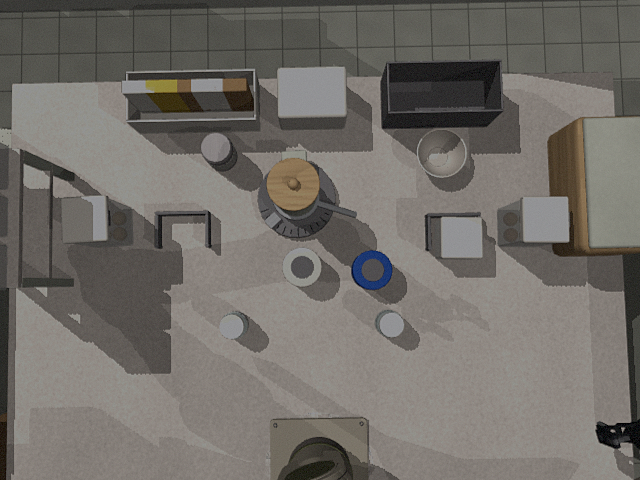

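The top view (297,199) shows the mill, with its lever pointing right to (356,215). The canister candidates are the clear one with a white lid at (302,268) and the blue one at (372,270). The clear one fits the description and stands between lever and tab. The empty bay is at (183,230). The right-hand bay at (455,237) holds the tub.

```bash
python3 - <<'E'
from h import *
from scipy.spatial.transform import Rotation as R
p=viewer.camera("top"); im=p['frame'][140:300,140:400,::-1]
cv2.imwrite('pics/crop.png',cv2.resize(im,None,fx=3,fy=3,interpolation=cv2.INTER_CUBIC))
marks(p,["canister","bay","mill","marker","lever_tip","lever_mark"])
for b in ((.555,.318),(.56,.318)):
  print([pix(p,np.r_[b[0]+dx,b[1]+dy,.04]).round(1).tolist() for dx,dy in((.055,-.056),(.055,.056),(-.025,-.056),(-.025,.056))])
print(R.from_quat(telemetry.get_obs()['ee_rot']).as_matrix().round(2))
E
```

```text
canister [(0.97, [0.476, 0.034, -0.001], [302.0, 268.0]), (0.97, [0.468, -0.134, -0.004], [370.0, 270.0])]
bay []
mill [(0.67, [0.648, 0.041, -0.001], [297.0, 198.0])]
marker [(0.62, [0.587, 0.107, 0.033], [270.0, 221.0])]
lever_tip [(0.88, [0.595, -0.099, 0.048], [356.0, 216.0]), (0.45, [0.587, 0.494, -0.003], [114.0, 226.0])]
lever_mark [(0.76, [0.615, -0.034, 0.058], [329.0, 207.0])]
[[204.6, 213.0], [157.9, 214.0], [204.9, 246.4], [157.9, 247.3]]
[[204.6, 211.0], [157.9, 211.9], [204.9, 244.3], [157.9, 245.2]]
[[ 0.    0.97  0.24]
 [-0.    0.24 -0.97]
 [-1.   -0.    0.  ]]
```

View pics/crop.png

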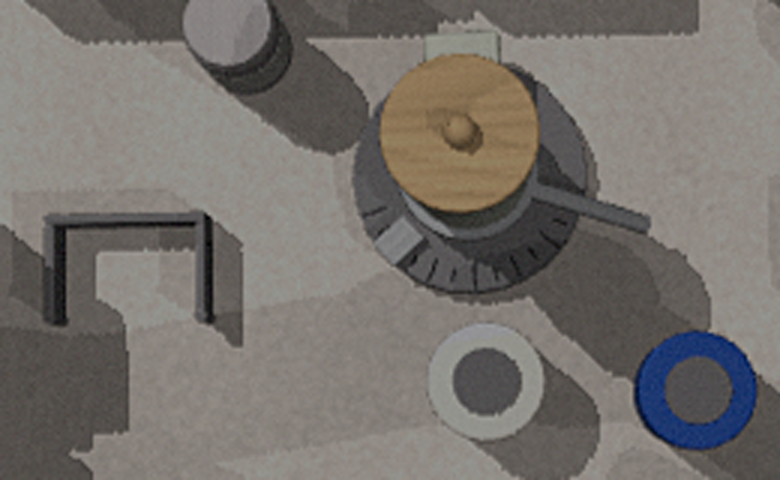

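The crop confirms it: the clear, white-lidded canister is at crop (487,380), the blue look-alike at (697,390), the empty bay at (130,265) and the tab at (400,240). Next I move the jaws to the canister's right side, part closed so they form a cradle.

```bash
python3 -m crank '[[0.4,[1.6,2.8,0],[0,0,0.066]],[0.4,[1.6,2.8,0],[0,0,0.066]],[0.4,[1.6,2.8,0],[0,0,0.066]],[0.4,[1.6,2.8,0],[0,0,0.066]],[0.4,[1.6,2.8,0],[0,0,0.066]],[0.4,[1.6,2.8,0],[0,0,0.066]],[0.4,[1.6,2.8,0],[0,0,0.066]],[0.4,[1.6,2.8,0],[0,0,0.066]],[0.4,[1.6,2.8,0],[0,0,0.066]],[0.4,[1.6,2.8,0],[0,0,0.066]]]'
python3 -m crank '[[0.4,[1.6,2.8,0],[0,0,0.066]],[0.4,[1.6,2.8,0],[0,0,0.066]],[0.4,[1.6,2.8,0],[0,0,0.066]],[0.4,[1.6,2.8,0],[0,0,0.066]],[0.4,[1.6,2.8,0],[0,0,0.066]],[0.4,[1.6,2.8,0],[0,0,0.066]],[0.4,[1.6,2.8,0],[0,0,0.066]],[0.4,[1.6,2.8,0],[0,0,0.066]],[0.4,[1.6,2.8,0],[0,0,0.066]],[0.4,[1.6,2.8,0],[0,0,0.066]]]'
```

```text
clock: 2.68
position: [0.3126, -0.3248, 0.1986]
ee_rot: [0.23, 0.669, -0.23, 0.669]
ft_force: [0.5, -0.8, 1.7]
grip_width: 0.602
clock: 3.52
position: [0.4727, -0.0448, 0.1988]
ee_rot: [0.001, 0.707, -0.001, 0.707]
ft_force: [-0.0, -0.1, -0.7]
grip_width: 0.603
```

```bash
python3 -m crank '[[0.4,[0.2,0.3,-2.2],[0,0,0]],[0.4,[0,0,-2.2],[0,0,0]],[0.4,[0,0,-2.2],[0,0,0]],[0.4,[0,0,-2.2],[0,0,0]],[0.4,[0,0,-2.2],[0,0,0]],[0.4,[0,0,-2.2],[0,0,0]],[0.4,[0,0,-2.2],[0,0,0]],[0.4,[0,0,-2.2],[0,0,0]],[0.4,[0,0,0],[0,0,0]]]'
python3 - <<'E'
from h import *
p=viewer.camera("wrist"); save(p,"w1.png"); marks(p,["canister"])
p=viewer.camera("scene"); save(p,"s1.png"); marks(p,["canister"])
E
```

```text
clock: 4.27
position: [0.4714, -0.0431, 0.0191]
ee_rot: [0.002, 0.709, -0.001, 0.705]
ft_force: [-1.0, -0.1, -1.4]
grip_width: 0.601
canister [(0.6, [0.473, 0.032, -0.005], [328.0, 135.0]), (0.57, [0.461, -0.134, -0.002], [312.0, 388.0])]
canister [(0.72, [0.467, -0.126, -0.003], [260.0, 274.0]), (0.56, [0.475, 0.035, -0.001], [303.0, 249.0])]
```

View pics/w1.png

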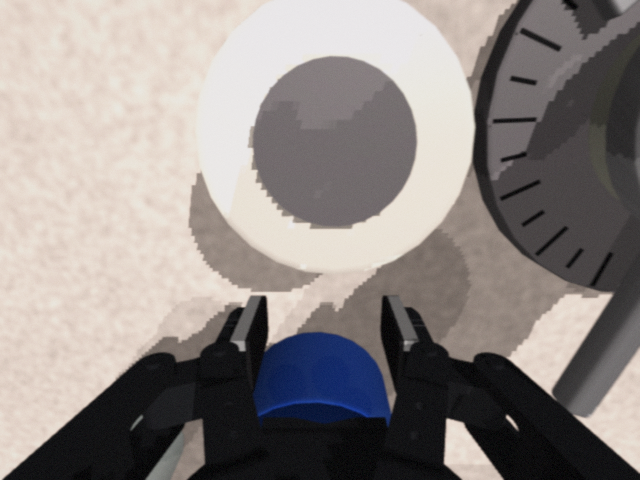

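The canister's lid is centred at (335,135), in line with the jaws at (325,320), and the gap is clear of the blue pot behind. I'll push toward +y, gently at first.

```bash
python3 -m crank '[[0.4,[0,0.4,0],[0,0,0]],[0.4,[0,0.5,0],[0,0,0]],[0.4,[0,0.5,0],[0,0,0]],[0.4,[0,0.5,0],[0,0,0]],[0.4,[0,0.5,0],[0,0,0]],[0.4,[0,0.6,0],[0,0,0]],[0.4,[0,0.7,0],[0,0,0]],[0.4,[-0.1,0.8,0],[0,0,0]],[0.4,[-0.1,0.8,0],[0,0,0]],[0.4,[-0.1,0.8,0],[0,0,0]],[0.4,[-0.1,0.8,0],[0,0,0]],[0.4,[-0.1,0.8,0],[0,0,0]]]'
python3 - <<'E'
from h import *
for c in("wrist","scene"):
  p=viewer.camera(c); save(p,c+"2.png"); marks(p,["canister"])
E
```

```text
clock: 5.47
position: [0.469, 0.0346, 0.0225]
ee_rot: [0.002, 0.707, -0.002, 0.707]
ft_force: [0.2, -3.0, 2.4]
grip_width: 0.597
canister [(0.6, [0.465, 0.084, 0.0], [318.0, 183.0])]
canister [(0.69, [0.463, -0.127, -0.001], [258.0, 272.0])]
```

View pics/wrist2.png

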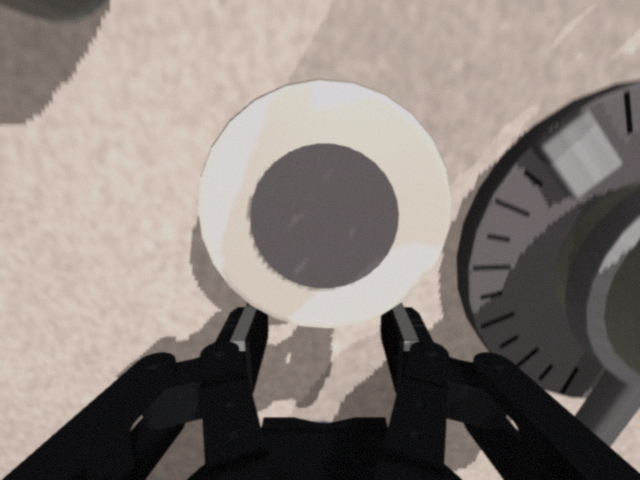

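The canister sits square in the cradle, its centre about 50 mm ahead of the tool. I'll carry on to the bay's line at y = 0.319.

```bash
python3 -m crank '[[0.4,[0,0.9,0],[0,0,0]],[0.4,[0,1,0],[0,0,0]],[0.4,[0,1,0],[0,0,0]],[0.4,[0,1,0],[0,0,0]],[0.4,[-0.1,1,0],[0,0,0]],[0.4,[-0.1,1,0],[0,0,0]],[0.4,[-0.1,1,0],[0,0,0]],[0.4,[-0.1,1,0],[0,0,0]],[0.4,[-0.1,1,0],[0,0,0]],[0.4,[-0.1,1,0],[0,0,0]],[0.4,[0,1,0],[0,0,0]],[0.4,[0,1,0],[0,0,0]]]'
python3 -m crank '[[0.4,[0,1,0],[0,0,0]],[0.4,[0,1,0],[0,0,0]],[0.4,[0,1,0],[0,0,0]],[0.4,[0,1,0],[0,0,0]],[0.4,[0,1,0],[0,0,0]],[0.4,[0,1,0],[0,0,0]],[0.4,[0,1,0],[0,0,0]],[0.4,[0,1,0],[0,0,0]],[0.4,[0,1,0],[0,0,0]],[0.4,[0,0.9,0],[0,0,0]],[0.4,[0,0.5,0],[0,0,0]],[0.4,[0,0.2,0],[0,0,0]]]'
python3 - <<'E'
from h import *
for c in("wrist","scene"):
  p=viewer.camera(c); save(p,c+"3.png"); marks(p,["canister","bay","jar_left"])
E
```

```text
clock: 6.67
position: [0.463, 0.1537, 0.0224]
ee_rot: [0.002, 0.707, -0.002, 0.707]
ft_force: [0.0, -0.3, -0.4]
grip_width: 0.602
clock: 7.67
position: [0.4629, 0.26, 0.0225]
ee_rot: [0.002, 0.707, -0.001, 0.707]
ft_force: [0.1, -2.1, 0.0]
grip_width: 0.603
canister [(0.82, [0.461, 0.31, -0.002], [323.0, 181.0])]
bay []
jar_left [(0.67, [0.341, 0.2, 0.003], [141.0, 352.0])]
canister [(0.68, [0.469, -0.129, -0.001], [259.0, 274.0])]
bay [(0.77, [0.553, 0.318, 0.0], [384.0, 220.0])]
jar_left [(0.57, [0.342, 0.195, -0.0], [305.0, 212.0]), (0.41, [0.602, -0.1, 0.055], [306.0, 270.0]), (0.27, [0.558, -0.49, 0.002], [167.0, 365.0])]
```

View pics/wrist3.png

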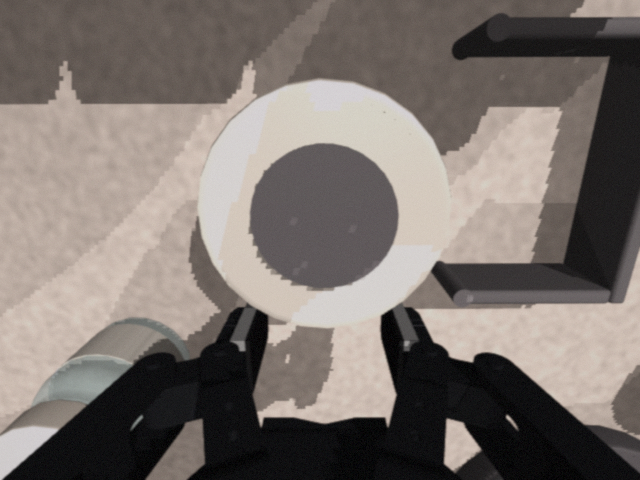

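```bash
python3 - <<'E'
from h import *
p=viewer.camera("wrist"); K=np.array(p['intrinsics']); T=np.array(p['cam_to_world'])
def ray(u,v,z):
    d=np.linalg.inv(K)@[u,v,1]; d=T[:3,:3]@np.array([d[0],-d[1],-d[2]]); c=T[:3,3]; return (c+d*(z-c[2])/d[2]).round(4)
for u,v in((497,18),(497,38),(462,291),(462,304),(610,291),(612,302)): print(u,v,ray(u,v,.04))
print(ray(324,215,.08))
E
```

```text
497 18 [0.5309 0.3785 0.04  ]
497 38 [0.5319 0.3715 0.04  ]
462 291 [0.5312 0.2594 0.04  ]
462 304 [0.532  0.2521 0.04  ]
610 291 [0.6055 0.259  0.04  ]
612 302 [0.6081 0.2528 0.04  ]
[0.4621 0.3087 0.08  ]
```

```bash
python3 -m crank '[[0.4,[0,0.4,0],[0,0,0]],[0.4,[0,0.3,0],[0,0,0]],[0.4,[0,0,0],[0,0,0]],[0.4,[0,-1,0],[0,0,0]],[0.4,[0,-1.5,0],[0,0,0]],[0.4,[0,-1.5,1],[0,0,0]],[0.4,[0,0,3],[0,0,0]],[0.4,[0,0,3],[0,0,0]],[0.4,[0,0,3],[0,0,0.1]],[0.4,[-1,1.2,0],[0,0,0.12]],[0.4,[-1,1.2,0],[0,0,0.12]],[0.4,[-1,1.2,0],[0,0,0.12]]]'
python3 -m crank '[[0.4,[-1,1.1,0],[0,0,0.12]],[0.4,[-1,1,0],[0,0,0.12]],[0.4,[-1,1,0],[0,0,0.12]],[0.4,[-1,1,0],[0,0,0.12]],[0.4,[-1,1,0],[0,0,0.12]],[0.4,[0,0,0],[0,0,0.12]],[0.4,[0,0,0],[0,0,0.12]],[0.4,[0,0,0],[0,0,0.12]],[0.4,[0,0,0],[0,0,0.12]],[0.4,[0,0,0],[0,0,0.03]],[0.4,[0,0,0],[0,0,0]]]'
python3 - <<'E'
from h import *
for c in("wrist","top"):
  p=viewer.camera(c); save(p,c+"4.png"); marks(p,["canister","bay"])
E
```

```text
clock: 9.12
position: [0.4332, 0.2615, 0.123]
ee_rot: [-0.161, 0.688, 0.161, 0.689]
ft_force: [-0.2, -0.5, -0.1]
grip_width: 0.602
clock: 10.03
position: [0.3832, 0.3122, 0.1223]
ee_rot: [-0.499, 0.501, 0.499, 0.501]
ft_force: [-0.1, -0.9, 0.3]
grip_width: 0.603
canister [(0.85, [0.461, 0.316, -0.001], [329.0, 302.0])]
bay []
canister [(0.68, [0.466, -0.131, -0.001], [369.0, 270.0]), (0.6, [0.465, 0.317, 0.001], [185.0, 274.0])]
bay []
```

View pics/wrist4.png

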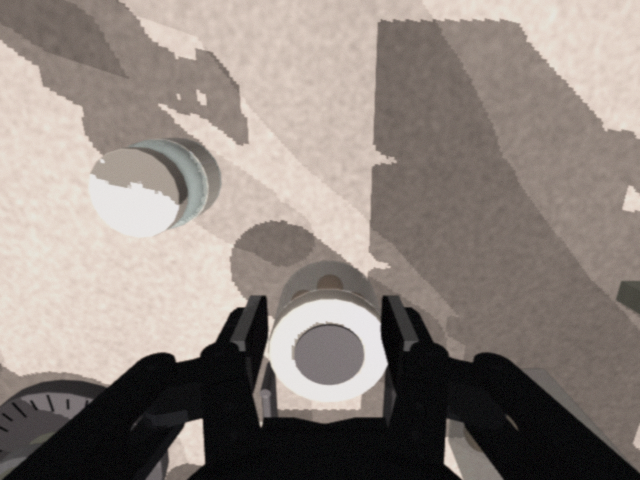

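```bash
python3 -m crank '[[0.4,[0,0.4,-1.5],[0,0,0]],[0.4,[0,0,-2],[0,0,0]],[0.4,[0,0,-2],[0,0,0]],[0.4,[0,0,-2],[0,0,0]],[0.4,[0,0,-2],[0,0,0]],[0.4,[0,0,-0.5],[0,0,0]],[0.4,[0.8,0,0],[0,0,0]],[0.4,[0.8,0,0],[0,0,0]],[0.4,[0.5,0,0],[0,0,0]],[0.4,[0.5,0,0],[0,0,0]],[0.4,[0.5,0,0],[0,0,0]],[0.4,[0.6,0,0],[0,0,0]]]'
python3 -m crank '[[0.4,[0.8,0,0],[0,0,0]],[0.4,[0.8,0,0],[0,0,0]],[0.4,[0.8,0,0],[0,0,0]],[0.4,[0.8,0,0],[0,0,0]],[0.4,[0.8,0,0],[0,0,0]],[0.4,[0.8,0,0],[0,0,0]],[0.4,[0.8,0,0],[0,0,0]],[0.4,[0.8,0,0],[0,0,0]],[0.4,[0.8,0,0],[0,0,0]],[0.4,[0.5,0,0],[0,0,0]],[0.4,[0.4,0,0],[0,0,0]]]'
python3 - <<'E'
from h import *
p=viewer.camera("top"); save(p,"top5.png"); marks(p,["canister"])
E
```

```text
clock: 11.33
position: [0.4204, 0.3169, 0.0229]
ee_rot: [-0.498, 0.502, 0.499, 0.501]
ft_force: [-3.6, -0.1, 3.9]
grip_width: 0.597
clock: 12.25
position: [0.5018, 0.3167, 0.0223]
ee_rot: [-0.498, 0.502, 0.499, 0.502]
ft_force: [-5.0, -0.1, 4.4]
grip_width: 0.603
canister [(0.92, [0.555, 0.316, -0.0], [186.0, 238.0]), (0.74, [0.467, -0.134, -0.0], [370.0, 270.0])]
```

```bash
python3 -m crank '[[0.4,[0.4,0,0],[0,0,0]],[0.4,[0.4,0,0],[0,0,0]],[0.4,[0.2,0,0],[0,0,0]],[0.4,[0.1,0,0],[0,0,0]],[0.4,[0,0,0],[0,0,0]]]'
python3 - <<'E'
from h import *
for c in("top","wrist"):
  p=viewer.camera(c); save(p,c+"6.png"); marks(p,["canister"])
E
```

```text
clock: 12.77
position: [0.5124, 0.3165, 0.0223]
ee_rot: [-0.499, 0.502, 0.498, 0.502]
ft_force: [-0.4, -0.1, 0.2]
grip_width: 0.601
canister [(0.84, [0.467, -0.133, -0.002], [370.0, 270.0]), (0.67, [0.564, 0.318, -0.001], [185.0, 234.0])]
canister [(0.63, [0.558, 0.316, -0.003], [324.0, 329.0])]
```

```bash
python3 -m crank '[[0.4,[0.2,0,0],[0,0,0]],[0.4,[0.1,0,0],[0,0,0]],[0.4,[0,0,0],[0,0,0]]]'; python3 -m crank '[[0.4,[0.2,0,0],[0,0,0]],[0.4,[0.1,0,0],[0,0,0]]]';  python3 -m crank '[[0.4,[0.1,0,0],[0,0,0]],[0.4,[0.1,0,0],[0,0,0]],[0.4,[0,0,0],[0,0,0]]]'
```

```text
clock: 13.22
position: [0.5131, 0.3168, 0.0223]
ee_rot: [-0.498, 0.502, 0.499, 0.5]
ft_force: [-9.1, -2.5, 5.0]
grip_width: 0.597
clock: 13.38
position: [0.5134, 0.3169, 0.0221]
ee_rot: [-0.498, 0.503, 0.5, 0.498]
ft_force: [-23.8, -6.0, 14.9]
grip_width: 0.604
clock: 13.63
position: [0.5134, 0.3169, 0.022]
ee_rot: [-0.498, 0.504, 0.501, 0.497]
ft_force: [-29.3, -6.7, 18.2]
grip_width: 0.598
```

The canister hit the fence: the tool stopped advancing while the force rose to about 30 N. Next I back off, rise, and come round to the lever.

```bash
python3 -m crank '[[0.4,[-0.5,0,0],[0,0,0]],[0.4,[-0.8,0,0],[0,0,0]],[0.4,[-1.5,0,0],[0,0,0]],[0.4,[-2,0,0],[0,0,0]],[0.4,[0,0,3.5],[0,0,0]],[0.4,[0,0,3.5],[0,0,0]],[0.5,[0,0,3.5],[0,0,0]],[0.5,[0,-1,3.5],[0,0,-0.1]],[0.5,[0,-2,0],[0,0,-0.12]],[0.5,[0,-3.2,0],[0,0,-0.12]],[0.5,[0,-3.2,0],[0,0,-0.12]],[0.5,[0,-3.2,0],[0,0,-0.12]]]'
python3 -m crank '[[0.5,[0,-3.2,0],[0,0,-0.12]],[0.5,[0,-3.2,0],[0,0,-0.12]],[0.5,[0,-3.2,0],[0,0,-0.12]],[0.5,[0,-3.2,0],[0,0,-0.12]],[0.5,[0,-3.2,0],[0,0,-0.12]],[0.5,[0,-3.2,0],[0,0,-0.12]],[0.5,[0,-3.2,0],[0,0,-0.12]],[0.5,[0,-3.2,0],[0,0,-0.12]],[0.5,[0,-2.4,0],[0,0,-0.03]],[0.5,[1.5,0,0],[0,0,0]],[0.5,[2,0,0],[0,0,0]],[0.5,[0,0,0],[0,0,0]]]'
python3 - <<'E'
from h import *
for c in("wrist","top","scene"):
  p=viewer.camera(c); save(p,c+"7.png"); print(c); marks(p,["canister","mill","lever_tip","lever_mark","marker"])
E
```

```text
clock: 14.63
position: [0.4722, 0.1896, 0.1627]
ee_rot: [-0.333, 0.624, 0.332, 0.624]
ft_force: [0.5, 0.4, -0.3]
grip_width: 0.504
clock: 15.63
position: [0.5095, -0.0895, 0.1624]
ee_rot: [0.001, 0.706, -0.001, 0.708]
ft_force: [0.7, 0.6, -1.0]
grip_width: 0.498
wrist
canister [(0.93, [0.462, -0.134, -0.001], [279.0, 253.0])]
mill [(0.7, [0.643, 0.044, 0.001], [477.0, 62.0])]
lever_tip [(0.9, [0.601, -0.102, 0.046], [430.0, 237.0])]
lever_mark [(0.73, [0.614, -0.042, 0.053], [455.0, 169.0])]
marker []
top
canister []
mill [(0.65, [0.643, 0.041, -0.001], [297.0, 200.0])]
lever_tip []
lever_mark [(0.7, [0.618, -0.034, 0.057], [328.0, 206.0])]
marker []
scene
canister [(0.97, [0.563, 0.32, 0.001], [387.0, 220.0]), (0.64, [0.464, -0.129, -0.001], [258.0, 273.0]), (0.54, [0.749, 0.228, -0.004], [425.0, 257.0])]
mill [(0.8, [0.64, 0.047, -0.002], [354.0, 270.0])]
lever_tip [(0.63, [0.6, -0.098, 0.051], [306.0, 271.0])]
lever_mark [(0.55, [0.615, -0.038, 0.057], [326.0, 261.0])]
marker [(0.6, [0.741, -0.307, 0.006], [292.0, 357.0]), (0.4, [0.34, 0.196, -0.002], [304.0, 212.0])]
```

View pics/wrist7.png

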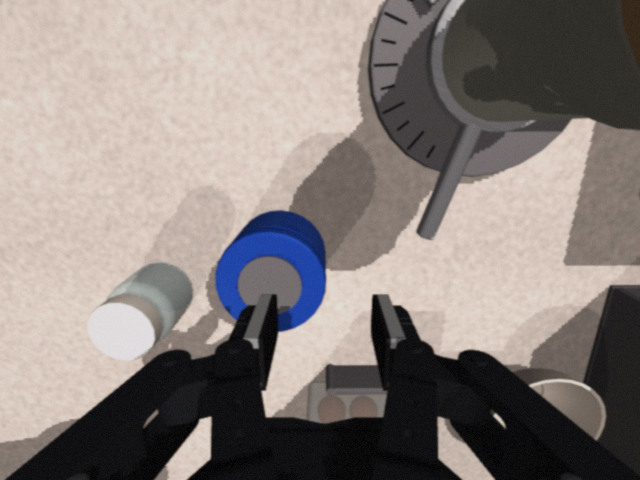

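```bash
python3 - <<'E'
from h import *
p=viewer.camera("wrist"); o=telemetry.get_obs(); print(p['cam_to_world'][:3,3]-o['position'], o['joint_pos'])
E
```

```text
[-0.00107037  0.07898989  0.17525251] [ 0.75749573  0.18187069 -0.73693706  1.76655485  0.12872092  1.24221255
 -0.01790725]
```

The camera sits 79 mm to one side of the hand and would meet the drum if I straddled the lever. So I'll push with shut fingers instead, with the camera turned away from the drum (jaws along y, camera toward the robot).

```bash
python3 -m crank '[[1,[0,0,0],[0,0,0.12]],[1,[0,0,0],[0,0,0.12]],[1,[0,0,0],[0,0,0.12]],[1,[0,0,0],[0,0,0.12]],[1,[0,0,0],[0,0,0.12]],[1,[0,0,0],[0,0,0.12]],[1,[0.8,0,0],[0,0,0.12]],[1,[1.5,0,0],[0,0,0.12]],[1,[2,0,0],[0,0,0.12]],[1,[2,0,0],[0,0,0.12]],[1,[2,0,0],[0,0,0.12]],[1,[2,0,0],[0,0,0.12]]]'
python3 -m crank '[[1,[2,0.5,0],[0,0,0.12]],[1,[0,0,0],[0,0,0]],[1,[0,0,-2],[0,0,0]],[1,[0,0,-2.5],[0,0,0]],[1,[0,0,-2.5],[0,0,0]],[1,[0,0,-2.5],[0,0,0]],[1,[0,0,-2],[0,0,0]],[1,[0,0,-1],[0,0,0]],[1,[0,0,0],[0,0,0]]]'
python3 - <<'E'
from h import *
p=viewer.camera("scene"); save(p,"s8.png"); marks(p,["lever_tip","lever_mark"])
E
```

```text
clock: 17.58
position: [0.611, -0.0895, 0.1622]
ee_rot: [-0.466, 0.532, 0.466, 0.532]
ft_force: [-0.1, 0.2, 0.3]
grip_width: 0.0
clock: 18.33
position: [0.6284, -0.0844, 0.0352]
ee_rot: [-0.495, 0.505, 0.497, 0.503]
ft_force: [-0.7, -0.2, -0.1]
grip_width: -0.0
lever_tip [(0.8, [0.601, -0.097, 0.052], [307.0, 271.0]), (0.62, [0.343, 0.198, 0.002], [306.0, 211.0]), (0.43, [0.586, 0.495, 0.001], [424.0, 202.0])]
lever_mark [(0.71, [0.617, -0.039, 0.061], [327.0, 260.0])]
```

```bash
python3 - <<'E'
from h import *
o=telemetry.get_obs(); print(o['position'])
M=np.array([.644,.043]); prev=o['position'][:2]
for i,a in enumerate(np.r_[-107.5,np.arange(-113,-236,-6)]):
    f=np.radians(a); s=.007+.011*abs(np.sin(f))+.0145*abs(np.cos(f))
    T=M+.125*np.array([np.cos(f),np.sin(f)])+s*np.array([-np.sin(f),np.cos(f)])
    print(a,T.round(3),((T-prev)*100).round(1)); prev=T
E
```

```text
[ 0.63091037 -0.08419977  0.03896122]
-107.5 [ 0.627 -0.083] [-0.4  0.1]
-113.0 [ 0.616 -0.081] [-1.1  0.2]
-119.0 [ 0.604 -0.078] [-1.2  0.3]
-125.0 [ 0.592 -0.073] [-1.2  0.4]
-131.0 [ 0.581 -0.068] [-1.2  0.6]
-137.0 [ 0.57  -0.061] [-1.1  0.7]
-143.0 [ 0.559 -0.052] [-1.   0.8]
-149.0 [ 0.55  -0.043] [-1.   0.9]
-155.0 [ 0.541 -0.032] [-0.9  1.1]
-161.0 [ 0.534 -0.021] [-0.7  1.2]
-167.0 [ 0.528 -0.008] [-0.6  1.3]
-173.0 [0.523 0.005] [-0.5  1.3]
-179.0 [0.519 0.019] [-0.3  1.4]
-185.0 [0.518 0.032] [-0.2  1.2]
-191.0 [0.517 0.044] [-0.1  1.2]
-197.0 [0.517 0.057] [0.1 1.3]
-203.0 [0.519 0.069] [0.2 1.3]
-209.0 [0.523 0.082] [0.3 1.3]
-215.0 [0.527 0.094] [0.5 1.2]
-221.0 [0.533 0.106] [0.6 1.2]
-227.0 [0.541 0.117] [0.7 1.1]
-233.0 [0.549 0.128] [0.9 1.1]
```

```bash
python3 -m crank '[[1,[-0.4,0.1,-0.2],[0,0,0]],[1,[-1.1,0.2,0],[0,0,0]],[1,[-1.2,0.3,0],[0,0,0]],[1,[-1.2,0.4,0],[0,0,0]],[1,[-1.2,0.6,0],[0,0,0]],[1,[-1.1,0.7,0],[0,0,0]],[1,[-1,0.8,0],[0,0,0]],[1,[-1,0.9,0],[0,0,0]],[1,[-0.9,1.1,0],[0,0,0]],[1,[-0.7,1.2,0],[0,0,0]]]'
python3 -m crank '[[1,[-0.6,1.3,0],[0,0,0]],[1,[-0.5,1.3,0],[0,0,0]],[1,[-0.3,1.4,0],[0,0,0]],[1,[-0.2,1.2,0],[0,0,0]],[1,[-0.1,1.2,0],[0,0,0]],[1,[0.1,1.3,0],[0,0,0]],[1,[0.2,1.3,0],[0,0,0]],[1,[0.3,1.3,0],[0,0,0]],[1,[0,0,0],[0,0,0]]]'
python3 - <<'E'
from h import *
for c in("scene","top","wrist"):
  p=viewer.camera(c); save(p,c+"9.png"); print(c); marks(p,["lever_tip","lever_mark","marker","mill"])
f=lambda n:cv2.imread('pics/'+n)
a=cv2.resize(f('scene9.png')[180:300,270:430],(400,300),interpolation=2); b=cv2.resize(f('top9.png')[140:290,210:410],(400,300),interpolation=2)
w=cv2.resize(f('wrist9.png'),(400,300))
cv2.imwrite('pics/m9.png',np.vstack([np.hstack([a,b]),np.hstack([w,w*0])]))
E
```

```text
clock: 19.32
position: [0.5316, -0.0208, 0.0361]
ee_rot: [-0.496, 0.504, 0.495, 0.504]
ft_force: [0.6, 0.8, 0.2]
grip_width: 0.002
clock: 20.07
position: [0.5213, 0.0854, 0.0358]
ee_rot: [-0.497, 0.502, 0.497, 0.504]
ft_force: [0.2, 0.1, -0.2]
grip_width: 0.002
scene
lever_tip [(0.89, [0.603, -0.096, 0.051], [308.0, 271.0])]
lever_mark [(0.8, [0.616, -0.039, 0.06], [327.0, 261.0]), (0.34, [0.583, 0.494, 0.002], [423.0, 202.0])]
marker [(0.28, [0.583, 0.493, 0.005], [423.0, 201.0])]
mill [(0.74, [0.64, 0.044, -0.001], [353.0, 270.0])]
top
lever_tip [(0.8, [0.596, -0.098, 0.05], [355.0, 215.0])]
lever_mark [(0.8, [0.617, -0.035, 0.058], [329.0, 207.0]), (0.29, [0.647, 0.042, -0.002], [297.0, 198.0])]
marker [(0.19, [0.563, 0.316, 0.001], [186.0, 234.0])]
mill [(0.68, [0.644, 0.041, -0.003], [297.0, 199.0]), (0.32, [0.565, 0.316, 0.002], [186.0, 234.0])]
wrist
lever_tip [(0.67, [0.602, -0.101, 0.047], [22.0, 418.0])]
lever_mark []
marker []
mill []
```

View pics/m9.png

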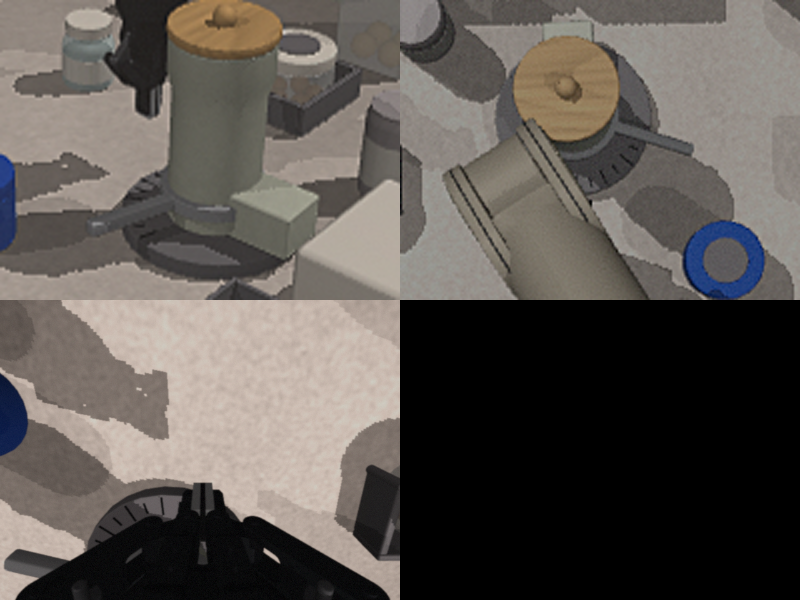

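The lever hasn't moved, although the tool passed its place. I'll check the picture I saved just before the push.

```bash
python3 - <<'E'
from h import *
p=viewer.camera("scene"); q=viewer.camera("top"); o=telemetry.get_obs(); print(o['position'],o['clock'])
a=cv2.resize(cv2.imread('pics/s8.png')[200:300,270:400],(780,600),interpolation=2)
# projected predicted TCP then, tip, lever_mark
for w,c in(((.631,-.0842,.037),(0,0,255)),((.599,-.1,.05),(0,255,0)),((.618,-.038,.058),(255,0,0))):
    u=(pix(p,np.array(w))-[270,200])*6; cv2.circle(a,tuple(int(x) for x in u),5,c,2)
cv2.imwrite('pics/s8c.png',a)
print(pix(p,o['position']))
E
```

```text
[0.52111668 0.08175339 0.03546067] 20.9167
[327.08459285 236.7533515 ]
```

View pics/s8c.png

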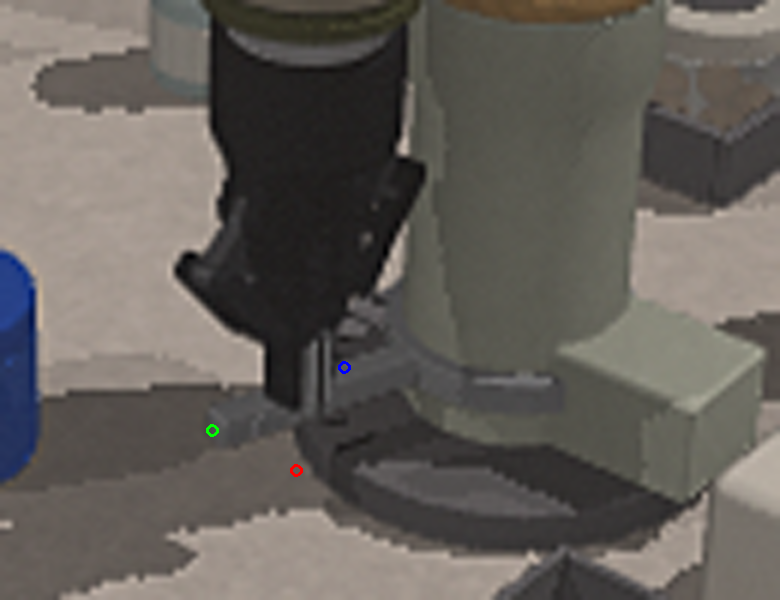

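```bash
python3 - <<'E'
from h import *
p=viewer.camera("scene"); save(p,"s10.png"); o=telemetry.get_obs(); print(o['position'],o['grip_width'])
for z in(.036,.045,.055,.06,.065): print(z,pix(p,np.r_[.631,-.0842,z]).round(1),pix(p,np.r_[o['position'][:2],z]).round(1))
im=cv2.resize(p['frame'][200:250,300:365,::-1],(780,600),interpolation=0); cv2.imwrite('pics/s10c.png',im)
E
```

```text
[0.52107528 0.08177368 0.0354149 ] -0.004038097614319917
0.036 [319.5 278.7] [327.1 236.6]
0.045 [319.6 275.7] [327.2 233.8]
0.055 [319.7 272.3] [327.3 230.6]
0.06 [319.7 270.6] [327.3 229. ]
0.065 [319.7 268.9] [327.4 227.5]
```

View pics/s10c.png

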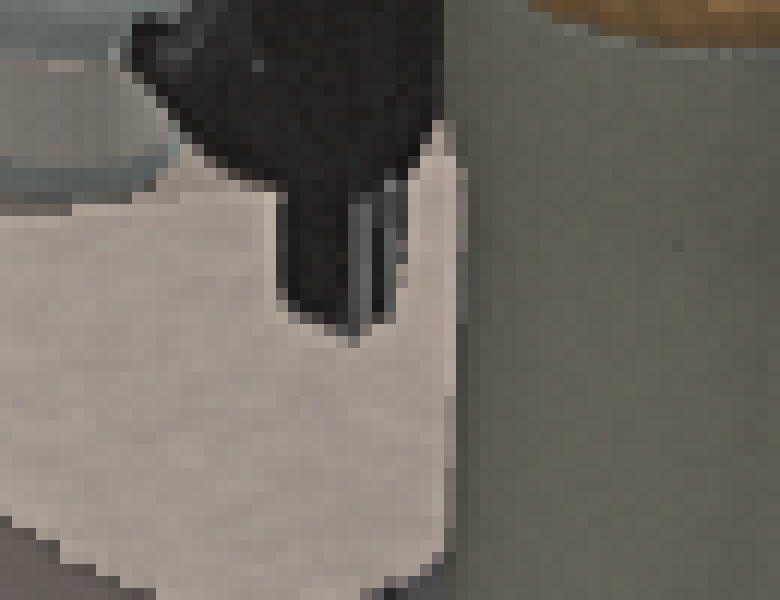

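The image shows the real fingertips about 27 mm above the reported TCP: tip row 228 means z ≈ 0.063, against 0.036 reported. The tool therefore passed just over the lever. I'll go back, set down lower, and work at radius 132 mm, which clears the base and tab at any height.

```bash
python3 -m crank '[[1,[0,0,1.5],[0,0,0]],[1,[0,0,1.5],[0,0,0]],[1,[0,-2.7,0],[0,0,0]],[1,[0,-2.7,0],[0,0,0]],[1,[0,-2.8,0],[0,0,0]],[1,[1,-2.5,0],[0,0,0]],[1,[1,-2.5,0],[0,0,0]],[1,[1,-2.5,0],[0,0,0]],[1,[1,-2.5,0],[0,0,0]],[1,[1.8,0.2,0],[0,0,0]],[1,[1.8,0.2,0],[0,0,0]],[1,[1.8,0.2,0],[0,0,0]]]'
python3 -m crank '[[1,[1.8,0.2,0],[0,0,0]],[1,[0,0,0],[0,0,0]],[1,[0,0,-1.5],[0,0,0]],[1,[0,0,-1.5],[0,0,0]],[1,[0,0,-1.2],[0,0,0]],[1,[0,0,-0.9],[0,0,0]],[1,[0,0,0],[0,0,0]]]'
python3 - <<'E'
from h import *
p=viewer.camera("scene"); o=telemetry.get_obs(); print(o['position'],o['ft_force'].round(1))
for z in(.03,.04,.05): print(z,((pix(p,np.r_[o['position'][:2],z])-[270,200])*6).round(1))
cv2.imwrite('pics/s11c.png',cv2.resize(p['frame'][200:300,270:400,::-1],(780,600),interpolation=2)); marks(p,["lever_tip"])
M=np.array([.644,.043]); prev=o['position'][:2]
for i,a in enumerate(np.r_[-107.5,np.arange(-113,-236,-6)]):
    f=np.radians(a); s=.007+.011*abs(np.sin(f))+.0145*abs(np.cos(f))
    T=M+.132*np.array([np.cos(f),np.sin(f)])+s*np.array([-np.sin(f),np.cos(f)])
    print(a,T.round(3),((T-prev)*100).round(1)); prev=T
E
```

```text
clock: 21.97
position: [0.6157, -0.095, 0.0652]
ee_rot: [-0.496, 0.504, 0.496, 0.504]
ft_force: [-0.0, 0.7, -0.1]
grip_width: -0.001
clock: 22.55
position: [0.631, -0.0925, 0.0115]
ee_rot: [-0.495, 0.505, 0.497, 0.503]
ft_force: [-0.4, -0.7, -0.1]
grip_width: -0.002
[ 0.63185381 -0.09240242  0.01297029] [ 1.3 -0.2  1.5]
0.03 [285.4 493.9]
0.04 [285.9 473.9]
0.05 [286.3 453.7]
lever_tip [(0.86, [0.601, -0.099, 0.051], [306.0, 272.0]), (0.18, [0.549, 0.318, -0.001], [383.0, 220.0])]
-107.5 [ 0.625 -0.089] [-0.7  0.3]
-113.0 [ 0.613 -0.087] [-1.2  0.2]
-119.0 [ 0.601 -0.084] [-1.3  0.3]
-125.0 [ 0.588 -0.079] [-1.2  0.5]
-131.0 [ 0.576 -0.073] [-1.2  0.6]
-137.0 [ 0.565 -0.065] [-1.2  0.8]
-143.0 [ 0.554 -0.057] [-1.1  0.9]
-149.0 [ 0.544 -0.046] [-1.  1.]
-155.0 [ 0.535 -0.035] [-0.9  1.1]
-161.0 [ 0.527 -0.023] [-0.8  1.2]
-167.0 [ 0.521 -0.01 ] [-0.6  1.3]
-173.0 [0.516 0.004] [-0.5  1.4]
-179.0 [0.512 0.019] [-0.3  1.5]
-185.0 [0.511 0.032] [-0.2  1.3]
-191.0 [0.51  0.045] [-0.1  1.3]
-197.0 [0.511 0.059] [0.1 1.3]
-203.0 [0.513 0.072] [0.2 1.3]
-209.0 [0.516 0.085] [0.4 1.3]
-215.0 [0.521 0.098] [0.5 1.3]
-221.0 [0.528 0.111] [0.6 1.3]
-227.0 [0.536 0.123] [0.8 1.2]
-233.0 [0.545 0.134] [0.9 1.1]
```

View pics/s11c.png

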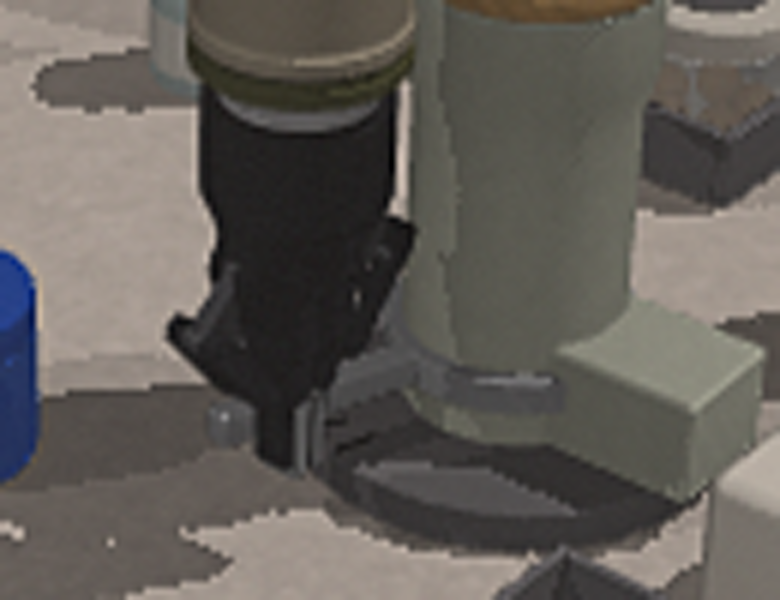

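The tip (crop row 470, z ≈ 0.040) is now at lever height on its far side. That uses up my picture views, so from here I go by the networks and pixel measurements. Pushing.

```bash
python3 -m crank '[[1,[-0.7,0.3,0],[0,0,0]],[1,[-1.2,0.2,0],[0,0,0]],[1,[-1.3,0.3,0],[0,0,0]],[1,[-1.2,0.5,0],[0,0,0]],[1,[0,0,0],[0,0,0]]]'
python3 - <<'E'
from h import *
for c in("scene","top"):
  p=viewer.camera(c); print(c); marks(p,["lever_tip","lever_mark"])
E
```

```text
clock: 23.07
position: [0.5878, -0.0783, 0.0154]
ee_rot: [-0.497, 0.504, 0.496, 0.504]
ft_force: [-0.1, 0.7, -0.2]
grip_width: 0.0
scene
lever_tip [(0.98, [0.564, -0.079, 0.052], [300.0, 262.0]), (0.53, [0.741, -0.303, 0.005], [294.0, 356.0]), (0.49, [0.55, 0.321, 0.0], [384.0, 219.0])]
lever_mark [(0.86, [0.595, -0.032, 0.058], [322.0, 257.0])]
top
lever_tip []
lever_mark [(0.83, [0.595, -0.025, 0.058], [325.0, 216.0])]
```

The lever is following, at -123° against -125° planned. Carrying on to about -209°.

```bash
python3 -m crank '[[1,[-1.2,0.6,-0.2],[0,0,0]],[1,[-1.2,0.8,0],[0,0,0]],[1,[-1.1,0.9,0],[0,0,0]],[1,[-1,1,0],[0,0,0]],[1,[-0.9,1.1,0],[0,0,0]],[1,[-0.8,1.2,0],[0,0,0]],[1,[-0.6,1.3,0],[0,0,0]],[1,[-0.5,1.4,0],[0,0,0]],[1,[-0.3,1.5,0],[0,0,0]],[1,[-0.2,1.3,0],[0,0,0]]]'
python3 -m crank '[[1,[-0.1,1.3,0],[0,0,0]],[1,[0.1,1.3,0],[0,0,0]],[1,[0.2,1.3,0],[0,0,0]],[1,[0.4,1.3,0],[0,0,0]],[1,[0,0,0],[0,0,0]]]'
python3 - <<'E'
from h import *
print(telemetry.get_obs()['position'])
for c in("scene","top","wrist"):
  p=viewer.camera(c);save(p,c+"12.png"); print(c); marks(p,["lever_tip","lever_mark","marker","mill"])
E
```

```text
clock: 24.2
position: [0.5106, 0.0331, 0.0125]
ee_rot: [-0.496, 0.504, 0.496, 0.504]
ft_force: [2.1, -1.8, 0.1]
grip_width: -0.001
clock: 24.62
position: [0.5168, 0.0871, 0.0126]
ee_rot: [-0.496, 0.503, 0.497, 0.503]
ft_force: [-0.5, 1.0, 0.4]
grip_width: -0.001
[0.51675934 0.0871233  0.01259877]
scene
lever_tip []
lever_mark [(0.6, [0.566, 0.082, 0.058], [340.0, 235.0])]
marker []
mill [(0.82, [0.643, 0.047, -0.003], [355.0, 271.0])]
top
lever_tip [(0.7, [0.534, -0.338, 0.005], [454.0, 241.0]), (0.55, [0.645, 0.041, -0.001], [297.0, 199.0])]
lever_mark [(0.57, [0.569, 0.086, 0.057], [278.0, 228.0])]
marker []
mill [(0.93, [0.645, 0.039, -0.002], [298.0, 199.0]), (0.22, [0.758, 0.225, -0.001], [222.0, 155.0])]
wrist
lever_tip [(0.81, [0.516, 0.114, 0.05], [395.0, 314.0])]
lever_mark [(0.59, [0.568, 0.082, 0.056], [323.0, 418.0])]
marker []
mill []
```

```bash
python3 - <<'E'
from h import *
p=viewer.camera("top"); K=np.array(p['intrinsics']); T=np.array(p['cam_to_world'])
def ray(u,v,z):
    d=np.linalg.inv(K)@[u,v,1]; d=T[:3,:3]@np.array([d[0],-d[1],-d[2]]); c=T[:3,3]; return (c+d*(z-c[2])/d[2])
g=cv2.cvtColor(cv2.imread('pics/top0.png'),cv2.COLOR_BGR2GRAY)
print(g[212:230,262:286])
for M in((.645,.041),(.644,.043)):
  print(M,[pix(p,np.r_[M[0]+.085*np.cos(np.radians(a)),M[1]+.085*np.sin(np.radians(a)),.031]).round(1).tolist() for a in(125,128,131,134,137)])
E
```

```text
[[ 84  94  89  89  87  82  82  80  80  75  80 100 115  93  80  78  69 114
  125 124 133 110  73  40]
 [ 87  88  91  82  82  78  74  76  74  83 105 126 134 108  89  80  79  75
  110 122 125 131 121  88]
 [ 92  87  88  81  83  81  82  65  83 111 129 127 123 128 107  86  83  83
   70  96 118 133 131 131]
 [ 85  83  78  76  82  78  71  55 112 131 127 119 126 127 136 107  84  85
   89  63  72 112 130 133]
 [ 78  79  79  78  75  46  66 106 128 125 122 121 125 126 129 132 100  81
   84  90  77  59 106 121]
 [ 77  68  77  86  41  58 126 132 123 123 122 126 126 130 125 121 132  95
   87  86  89  88  55  46]
 [104  81  79  73  67 125 130 123 120 124 124 126 125 126 119 124 125 131
  105  77  85  88  89  67]
 [136 110  80  75 128 128 123 124 125 127 127 124 125 122 127 125 126 128
  118  54  75  92  91  93]
 [133 136 103 121 126 127 121 128 126 128 125 127 120 122 123 126 126 109
   63  48  50  85  85  87]
 [128 130 122 122 126 126 123 125 130 127 127 122 123 121 127 127 105  59
   44  55  54  78  89  88]
 [129 123 131 106 123 127 127 127 125 121 119 122 126 125 131 101  54  50
   46  48  62  6
[... 210 characters left out ...]
9]
 [141 146 143 139 134 114 106 122 128 126 129 130  94  51  50  56  18  73
   91  92  90  87  85  84]
 [140 145 144 142 144 141 115 107 126 133 131  86  52  48  58  43  25  86
   93  90  86  90  93  51]
 [141 143 140 140 142 143 141 103 111 122  86  45  46  58  53  24  59  86
   89  90  89  94  66  41]
 [145 143 142 139 141 141 146 152 111  92  51  50  52  58  58  63  91  92
   91  89  89  90  36  72]
 [144 141 144 143 141 140 142 139 138 148 102  67  48  49  86  99  87  90
   91  84  88  89  33  85]]
(0.645, 0.041) [[268.3, 217.9], [269.4, 219.4], [270.6, 220.8], [271.9, 222.1], [273.2, 223.4]]
(0.644, 0.043) [[267.4, 218.3], [268.6, 219.8], [269.8, 221.2], [271.0, 222.5], [272.4, 223.8]]
```

```bash
python3 - <<'E'
from h import *
p=viewer.camera("top"); K=np.array(p['intrinsics']); T=np.array(p['cam_to_world'])
def ray(u,v,z):
    d=np.linalg.inv(K)@[u,v,1]; d=T[:3,:3]@np.array([d[0],-d[1],-d[2]]); c=T[:3,3]; return (c+d*(z-c[2])/d[2])[:2]
for n,(u,v) in dict(T=(273.6,211.5),R=(280.6,218.8),L=(265.3,220.5),B=(271.3,227.3)).items():
    w=ray(u,v,.031); 
    for M in((.645,.041),(.643,.044)):
        d=w-M; print(n,w.round(4),M,np.degrees(np.arctan2(d[1],d[0])).round(1),np.hypot(*d).round(4))
# base circle fit from top0: project base rim predictions
g=cv2.cvtColor(cv2.imread('pics/top0.png'),cv2.COLOR_BGR2GRAY).astype(int)
pts=[]
for a in list(range(150,235,5))+list(range(270,300,5)):
    pr=[]
    for r in np.arange(.080,.112,.0005):
        u=pix(p,np.r_[.644+r*np.cos(np.radians(a)),.042+r*np.sin(np.radians(a)),.02]); pr.append(cv2.getRectSubPix(g.astype(np.float32),(1,1),(float(u[0]),float(u[1])))[0,0])
    k=np.argmax(np.diff(cv2.GaussianBlur(np.array(pr)[:,None],(1,7),0)[:,0])); r=.08+.0005*k; pts.append((a,round(r,4)))
print(pts)
E
```

```text
T [0.6115 0.0976] (0.645, 0.041) 120.6 0.0658
T [0.6115 0.0976] (0.643, 0.044) 120.4 0.0622
R [0.5935 0.081 ] (0.645, 0.041) 142.1 0.0652
R [0.5935 0.081 ] (0.643, 0.044) 143.2 0.0618
L [0.5902 0.1179] (0.645, 0.041) 125.5 0.0944
L [0.5902 0.1179] (0.643, 0.044) 125.6 0.0908
B [0.5735 0.1037] (0.645, 0.041) 138.8 0.0951
B [0.5735 0.1037] (0.643, 0.044) 139.4 0.0916
[(150, np.float64(0.0965)), (155, np.float64(0.097)), (160, np.float64(0.098)), (165, np.float64(0.1005)), (170, np.float64(0.101)), (175, np.float64(0.0955)), (180, np.float64(0.1045)), (185, np.float64(0.1055)), (190, np.float64(0.1065)), (195, np.float64(0.1065)), (200, np.float64(0.107)), (205, np.float64(0.095)), (210, np.float64(0.0945)), (215, np.float64(0.0945)), (220, np.float64(0.095)), (225, np.float64(0.094)), (230, np.float64(0.094)), (270, np.float64(0.1015)), (275, np.float64(0.102)), (280, np.float64(0.1)), (285, np.float64(0.098)), (290, np.float64(0.096)), (295, np.float64(0.0945))]
```

The tab's edges put its centre line at about 132° (the networks say 130°), and the lever is at 151°. I'll push to about 136°, then measure.

```bash
python3 -m crank '[[1,[0.5,1.3,0],[0,0,0]],[1,[0.6,1.3,0],[0,0,0]],[1,[0.4,0.6,0],[0,0,0]],[1,[0,0,0],[0,0,0]],[1,[0,0,0],[0,0,0]]]'
cat > lev.py <<'E'
from h import *
print(telemetry.get_obs()['position'])
M=np.array([.644,.042])
for c in("scene","top","wrist"):
  for k in range(2):
    p=viewer.camera(c)
    for n in("lever_tip","lever_mark","marker"):
      for d in mark_of(n,p)[:2]:
        w=W(p,d['location']); v=w[:2]-M
        if .07<np.hypot(*v)<.17 and v[1]>-.05: print(c,n,round(d['conf'],2),w.round(4),np.degrees(np.arctan2(v[1],v[0])).round(1),np.hypot(*v).round(3))
  save(p,c+"13.png")
E
python3 lev.py
```

```text
clock: 25.88
position: [0.532, 0.1161, 0.0123]
ee_rot: [-0.496, 0.504, 0.496, 0.504]
ft_force: [-0.3, 0.3, -0.5]
grip_width: -0.001
[0.53197607 0.11605834 0.01233862]
top lever_mark 0.79 [0.5816 0.1013 0.0581] 136.5 0.086
top lever_mark 0.83 [0.5829 0.1029 0.0616] 135.1 0.086
top marker 0.68 [0.582  0.1042 0.056 ] 134.9 0.088
wrist lever_tip 0.55 [0.5374 0.1436 0.0479] 136.4 0.147
wrist lever_tip 0.66 [0.5361 0.1463 0.0501] 136.0 0.15
```

```bash
python3 -m crank '[[1,[0.3,0.4,0],[0,0,0]],[1,[0.2,0.4,0],[0,0,0]],[1,[0,0,0],[0,0,0]],[1,[0,0,0],[0,0,0]]]'; python3 lev.py
python3 -m crank '[[1,[-0.6,-0.6,0],[0,0,0]],[1,[-1.4,-1.2,0],[0,0,0]],[1,[-2.5,-2,0],[0,0,0]],[1,[-1,-1,3],[0,0,0]],[1,[-1,-1,4],[0,0,0]],[1,[-1,-1,4],[0,0,0]],[1,[-1,-3,0],[0,0,0]],[1,[0,-4,0],[0,0,0]],[1,[0,-4,0],[0,0,0]],[1,[0,-4,0],[0,0,0]],[1,[0,0,0],[0,0,0]]]'; python3 lev.py; python3 lev.py
```

```text
clock: 27.42
position: [0.5372, 0.1243, 0.0124]
ee_rot: [-0.496, 0.504, 0.496, 0.504]
ft_force: [-0.3, 0.7, -0.4]
grip_width: 0.002
[0.5371974  0.12434228 0.01242638]
top lever_tip 0.49 [0.5854 0.11   0.0586] 130.8 0.09
top lever_mark 0.5 [0.5821 0.1071 0.0605] 133.6 0.09
top marker 0.39 [0.588  0.1097 0.0357] 129.6 0.088
top lever_mark 0.84 [0.5877 0.1057 0.0576] 131.5 0.085
top marker 0.49 [0.5877 0.1085 0.0303] 130.3 0.087
wrist lever_tip 0.66 [0.5432 0.1523 0.0474] 132.4 0.149
clock: 29.53
position: [0.4509, -0.1024, 0.1206]
ee_rot: [-0.494, 0.507, 0.493, 0.506]
ft_force: [-0.5, -1.1, 0.2]
grip_width: -0.002
[ 0.45094781 -0.10239837  0.12063113]
top lever_tip 0.97 [0.5387 0.1523 0.0483] 133.7 0.152
top lever_tip 0.47 [0.5874 0.1083 0.0335] 130.5 0.087
top lever_mark 0.6 [0.5862 0.1089 0.0597] 130.8 0.088
top marker 0.37 [0.5902 0.1081 0.0328] 129.1 0.085
top lever_tip 0.89 [0.5406 0.1529 0.0504] 133.0 0.152
top lever_mark 0.87 [0.585  0.1045 0.0594] 133.3 0.086
top marker 0.58 [0.59   0.108  0.0321] 129.3 0.085
wrist lever_tip 0.87 [0.5443 0.1493 0.0488] 132.9 0.146
wrist lever_m
[... 304 characters left out ...]
p lever_mark 0.73 [0.5844 0.1066 0.0594] 132.7 0.088
top marker 0.56 [0.5896 0.109  0.0334] 129.1 0.086
top lever_tip 0.9 [0.542  0.1501 0.0489] 133.3 0.149
top lever_mark 0.91 [0.5854 0.1058 0.0547] 132.6 0.087
top lever_mark 0.3 [0.5422 0.1562 0.049 ] 131.7 0.153
top marker 0.39 [0.5883 0.1084 0.0334] 130.0 0.087
wrist lever_tip 0.98 [0.5448 0.1503 0.0469] 132.5 0.147
wrist lever_mark 0.71 [0.5849 0.0996 0.0549] 135.7 0.082
wrist marker 0.7 [0.5849 0.105  0.0293] 133.2 0.086
wrist marker 0.32 [0.5843 0.1026 0.0551] 134.6 0.085
wrist lever_tip 0.58 [0.5421 0.1496 0.0454] 133.4 0.148
wrist lever_mark 0.69 [0.5814 0.0996 0.057 ] 137.4 0.085
wrist marker 0.57 [0.582  0.1021 0.0272] 135.9 0.086
```

```bash
cat > prof.py <<'E'
from h import *
M=np.array([.644,.042])
def prof(p,img,r,z):
    out=[]
    for a in np.arange(108,157,1.5):
        u=pix(p,np.r_[M[0]+r*np.cos(np.radians(a)),M[1]+r*np.sin(np.radians(a)),z])
        out.append(int(cv2.getRectSubPix(img,(1,1),(float(u[0]),float(u[1])))[0,0]))
    return out
G=lambda f:cv2.cvtColor(f,cv2.COLOR_BGR2GRAY)
p=viewer.camera("top"); now=G(p['frame'][:,:,::-1].copy()); old=G(cv2.imread('pics/top0.png'))
print('ang',np.arange(108,157,1.5).astype(int).tolist())
for r in(.075,.085,.092):
    print('old31',r,prof(p,old,r,.031)); print('now31',r,prof(p,now,r,.031))
for r in(.085,.11,.125,.14): print('now58',r,prof(p,now,r,.058))
p=viewer.camera("wrist"); w=G(p['frame'][:,:,::-1].copy())
for r in(.08,.09): print('wr31',r,prof(p,w,r,.031))
for r in(.085,.11,.125,.14): print('wr58',r,prof(p,w,r,.058))
E
python3 prof.py
```

```text
ang [108, 109, 111, 112, 114, 115, 117, 118, 120, 121, 123, 124, 126, 127, 129, 130, 132, 133, 135, 136, 138, 139, 141, 142, 144, 145, 147, 148, 150, 151, 153, 154, 156]
old31 0.075 [86, 66, 62, 85, 82, 81, 79, 76, 77, 97, 124, 127, 123, 122, 125, 126, 125, 123, 122, 123, 127, 118, 86, 55, 54, 57, 67, 86, 91, 89, 88, 91, 77]
now31 0.075 [74, 58, 56, 80, 83, 84, 83, 80, 81, 97, 115, 116, 121, 122, 121, 121, 123, 98, 55, 57, 77, 74, 61, 45, 47, 47, 49, 52, 50, 52, 52, 52, 41]
old31 0.085 [87, 62, 58, 81, 88, 83, 81, 80, 73, 54, 88, 128, 124, 125, 127, 130, 125, 122, 125, 127, 128, 103, 59, 52, 52, 26, 65, 91, 91, 90, 86, 92, 77]
now31 0.085 [78, 59, 56, 77, 81, 82, 84, 81, 74, 54, 87, 120, 116, 121, 123, 122, 122, 100, 49, 62, 75, 68, 49, 48, 45, 19, 38, 50, 50, 52, 46, 49, 60]
old31 0.092 [84, 61, 61, 87, 92, 87, 81, 75, 76, 78, 76, 116, 126, 126, 128, 129, 127, 124, 127, 129, 123, 81, 50, 52, 49, 58, 82, 83, 84, 83, 85, 86, 71]
now31 0.092 [84, 60, 57, 81, 83, 82, 79, 77, 81, 81, 79, 110, 114, 118, 124, 121, 120, 98, 47, 62, 71, 50, 40, 47, 44, 44, 48, 44, 49, 43, 45, 59, 64]
now58 0
[... 952 characters left out ...]
 50, 21, 43, 53]
wr58 0.085 [104, 102, 103, 106, 154, 177, 180, 181, 185, 184, 180, 182, 187, 188, 190, 186, 166, 173, 176, 180, 149, 93, 69, 54, 53, 50, 49, 49, 96, 170, 180, 182, 163]
wr58 0.11 [181, 177, 183, 182, 184, 182, 184, 188, 194, 188, 186, 185, 184, 184, 186, 183, 166, 172, 182, 172, 100, 60, 53, 52, 51, 56, 183, 186, 194, 193, 184, 183, 188]
wr58 0.125 [185, 189, 181, 183, 186, 187, 187, 188, 192, 181, 184, 191, 192, 194, 189, 189, 172, 173, 183, 157, 91, 74, 69, 68, 69, 194, 200, 203, 200, 200, 205, 206, 208]
wr58 0.14 [187, 187, 190, 187, 188, 182, 184, 180, 181, 196, 205, 205, 206, 206, 214, 210, 190, 191, 203, 161, 90, 72, 67, 60, 193, 200, 205, 206, 214, 212, 204, 208, 207]
```

The tab and lever centre lines differ by about 1° on edge profiles, but by 3° according to the networks. I'll take one closer look with the wrist camera placed in the tab's radial plane, where parallax drops out.

```bash
python3 -m crank '[[1,[0,3,2],[0,0,0]],[1,[0,3.5,2],[0,0,0]],[1,[0,3.5,2],[0,0,0]],[1,[0,3.5,1],[0,0,0]],[1,[0,3.5,0],[0,0,0]],[1,[0,3.5,0],[0,0,0]],[1,[0,3.5,0],[0,0,0]],[1,[0,3.5,0],[0,0,0]],[1,[2,2.5,0],[0,0,0]],[1,[3.5,0,0],[0,0,0]],[1,[3.5,0,0],[0,0,0]],[1,[3.5,0,0],[0,0,0]]]'
python3 -m crank '[[1,[0,0,0],[0,0,0]],[1,[0,0,0],[0,0,0]]]'
cat > w.py <<'E'
from prof import *
print('---')
p=viewer.camera("wrist"); save(p,"w20.png"); c=p['cam_to_world'][:3,3]; v=c[:2]-M; print('cam',c.round(3),np.degrees(np.arctan2(v[1],v[0])).round(1))
print(pix(p,np.r_[.588,.107,.031]))
w=G(p['frame'][:,:,::-1].copy())
for r in(.08,.085,.09,.095): print('wr31',r,prof(p,w,r,.031))
for r in(.085,.11,.125,.14): print('wr58',r,prof(p,w,r,.058))
marks(p,["lever_tip","lever_mark","marker"])
E
python3 w.py | sed -n '/---/,$p'
```

```text
clock: 33.03
position: [0.5789, 0.2065, 0.1901]
ee_rot: [-0.496, 0.504, 0.496, 0.503]
ft_force: [0.2, 0.0, 2.2]
grip_width: 0.001
clock: 33.2
position: [0.5783, 0.2062, 0.1896]
ee_rot: [-0.495, 0.504, 0.497, 0.504]
ft_force: [-0.6, -0.1, -0.1]
grip_width: -0.007
---
cam [0.496 0.207 0.366] 131.9
[225.33954995 226.63193893]
wr31 0.08 [102, 103, 98, 50, 76, 103, 103, 101, 102, 99, 98, 125, 157, 156, 152, 159, 179, 183, 178, 179, 170, 126, 105, 90, 68, 65, 67, 68, 66, 67, 66, 64, 35]
wr31 0.085 [101, 103, 99, 49, 85, 101, 101, 101, 102, 105, 76, 91, 153, 156, 149, 155, 179, 182, 178, 180, 163, 115, 110, 75, 64, 30, 63, 67, 67, 68, 65, 64, 38]
wr31 0.09 [102, 103, 100, 46, 92, 101, 104, 101, 101, 101, 68, 77, 149, 159, 154, 153, 174, 178, 180, 179, 157, 110, 102, 68, 63, 26, 64, 67, 68, 68, 67, 69, 47]
wr31 0.095 [102, 102, 100, 54, 98, 102, 103, 103, 102, 104, 100, 102, 137, 145, 139, 145, 177, 183, 180, 181, 147, 103, 88, 68, 69, 66, 68, 68, 67, 67, 63, 87, 73]
wr58 0.085 [101, 101, 104, 104, 102, 101, 100, 102, 102, 104, 105, 107, 148, 154, 155, 156, 179, 181, 180, 177, 139, 105, 93, 68, 69, 66, 67, 66, 67, 68, 68, 79, 112]
wr58 0.11 [156, 132, 92, 57, 53, 49, 49, 47, 47, 52, 54, 52, 51, 48, 44, 102, 176, 181, 178, 159, 61, 42, 46, 41, 40, 37, 38, 40, 41, 37, 40, 42, 47]
wr58 0.125 [203, 202, 193, 189, 196, 195, 198, 198, 199, 208, 210, 212, 217, 216, 211, 202, 174, 183, 179, 146, 207, 212, 217, 215, 166, 124, 133, 136, 132, 127, 185, 208, 206]
wr58 0.14 [210, 191, 194, 199, 193, 198, 202, 211, 215, 215, 220, 218, 213, 212, 215, 213, 171, 182, 180, 140, 211, 212, 202, 195, 126, 129, 133, 131, 136, 188, 208, 204, 210]
lever_tip [(0.74, [0.544, 0.15, 0.047], [262.0, 184.0])]
lever_mark [(0.92, [0.583, 0.101, 0.055], [211.0, 228.0])]
marker [(0.96, [0.581, 0.101, 0.027], [220.0, 219.0])]
```

In that view the tab spans 124.9–142.1° (centre 133.5°) and the lever's centre line is at about 134°, an offset of roughly 1 mm. Last check on the canister and bystanders before handing in.

```bash
python3 - <<'E'
from h import *
for c in("top","scene","wrist"):
    p=viewer.camera(c); print(c); marks(p,["canister","square_tub","jar_left","jar_right","can"] if c!="wrist" else ["canister"])
print(telemetry.get_obs()['clock'],manip.hand_in())
E
```

```text
top
canister [(0.79, [0.466, -0.133, -0.002], [370.0, 271.0]), (0.58, [0.564, 0.318, 0.002], [185.0, 234.0])]
square_tub [(0.9, [0.536, -0.34, 0.002], [454.0, 240.0])]
jar_left [(0.91, [0.34, 0.195, 0.002], [236.0, 325.0])]
jar_right [(0.85, [0.339, -0.176, 0.002], [389.0, 323.0])]
can []
scene
canister [(0.89, [0.465, -0.125, -0.001], [260.0, 273.0]), (0.62, [0.564, 0.322, -0.001], [388.0, 221.0]), (0.21, [0.34, 0.197, 0.003], [305.0, 211.0])]
square_tub [(0.71, [0.533, -0.34, -0.005], [214.0, 326.0]), (0.55, [0.34, 0.197, 0.005], [304.0, 210.0])]
jar_left [(0.71, [0.341, 0.196, 0.002], [304.0, 211.0])]
jar_right [(0.64, [0.337, -0.171, 0.001], [213.0, 261.0])]
can [(0.6, [0.747, 0.226, -0.0], [424.0, 256.0]), (0.37, [0.741, -0.307, 0.006], [292.0, 357.0])]
wrist
canister [(0.62, [0.56, 0.316, 0.0], [429.0, 190.0])]
the job is handed in; nothing more can be done
34.2 None
```

I slid the canister into the empty left bay until it met the back fence, then pushed the lever round over the marker tab, let go, and handed in at 34.2 s.

**Last checks:**
- **Canister:** It stands at about (0.564, 0.318), and touching the fence should be about x = 0.565. When it met the fence, the push force rose to about 30 N.
- **Lever:** From a wrist-camera view in line with the tab, the lever is centred within about 1–2 mm of the tab; 6 mm is allowed.
- **Other containers:** The square tub, both jars, the can and the blue look-alike measured where they started. I did not re-measure the bowl or the tall containers, but the arm was never near them.

**What failed or disagreed:**
- **First lever push:** It passed over the lever, because the real fingertips sat about 27 mm above the reported TCP. I went back and repeated it lower, and that push worked.
- **Lever offset:** In the overhead picture the networks put the lever about 3° (5 mm) from the tab. My edge measurements from two cameras and the close wrist reading gave about 1°, so I trusted those.

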